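Show which piece fills the gap in the wooden sunburst

TASK

Show the apprentice which piece goes where, without touching or shifting anything: bring the fingertips about 3 cm directly above the middle of the loose long tapered piece (the one that fits the gap in the round sunburst) and hold still there for at least two seconds. Then lift the fingertips to at least 15 cm above the bench, and point from directly above in the same way, about 3 cm over the sunburst, at the middle of its gap for at least two seconds, finishing there still pointing. Do not point at the straight strip or the short wedge, and do not come down low over them.

Things in the scene. Friction and masses are not known exactly. Their poses are not given: they have to be found in the camera images.
- long_wedge: The loose long tapered piece of pale wood, lying flat on the bench: 100 mm long, 8.5 mm wide at its narrow end and 49 mm at its wide end, 8 mm thick, the same shape as the sunburst's petals. Origin: middle of its length, on its underside (bench level, z = 0). Its x axis runs along its length towards the wide end, z up. It may be turned by some 20 degrees either way from pointing straight away from the robot.
- long_wedge_mid (a point): The point to point at on the long tapered piece: middle of its length and width, on its top face (8 mm above the bench).
- sunburst: A round sunburst, 280 mm across, fixed to the bench and not to be touched: a dark wooden backing disc 8 mm thick carrying 14 pale tapered petals 8 mm thick (100 mm long, tops 16 mm above the bench) around a dark hub 40 mm across whose top is 20 mm above the bench. One of the 15 evenly spaced petals is missing: that is the gap, and the dark disc shows in it. Origin: centre of the underside; its x axis points from the centre along the middle of the gap, in any direction; z up.
- gap (a point): Middle of the gap in the sunburst, on the backing disc's top (8 mm above the bench, 8 mm below the neighbouring petals' tops), 85 mm from the sunburst's centre. The gap is some 36 mm wide here. Its x axis points outwards, z up.
- strip: Loose straight strip of the same pale wood, lying flat: 100 x 30 x 8 mm, the same width all along. Not to be pointed at. Origin: centre of the underside, x along its length.
- short_wedge: Loose short wedge of the same pale wood, lying flat: 55 mm long, 8.5 mm wide at the narrow end and 49 mm at the wide end, 8 mm thick. Not to be pointed at. Origin: middle of its length, on the underside; x towards the wide end.
- jar: Closed jar standing on the bench behind the loose pieces, 60 mm across and 75 mm high. A bystander. Origin: centre of its underside.
- hammer: Veneer hammer lying on the bench beyond the sunburst: a round handle 26 mm thick with a cross head 90 mm wide and 30 mm high, 190 mm long over all. A bystander. Its handle runs along its own y axis, head towards +y; origin at bench level, 120 mm from the handle's end.
There are look-alikes about, which are no part of the job. What is shaped like the long_wedge but orange or pink is not meant.

How it is judged:
On the way, in this order (a step that is already met when the one before it is completed fails the run):
1. point at the long tapered piece from directly above for two seconds (horizontal distance between the grasp point and long_wedge_mid below 0.03 m and z of the grasp point in the frame of long_wedge_mid between 0.022 and 0.088 m), for 1.8 s.
2. lift the hand clear (height (world z) of the grasp point above 0.14 m).
3. point at the gap in the sunburst from directly above for two seconds (horizontal distance between the grasp point and gap below 0.03 m and z of the grasp point in the frame of gap between 0.022 and 0.088 m), for 1.8 s.
At the end, for the whole second after the job is handed in: Still pointing at the gap: the point between the finger pads (some 19 mm behind the closed tips) is within 30 mm horizontally of the gap's middle and 22 to 88 mm above the backing disc, touching nothing; loose things are within 6 mm of their starts (all of step 3 and distance of each of long_wedge, strip, short_wedge, jar, hammer from where it was at the start of the episode below 0.006 m).
It fails at once if the robot touches something (contact force between any of the fingers, the arm and anything else above 0.3 N).
It fails at once if a loose thing is shifted or lifted (distance of any of long_wedge, strip, short_wedge, jar, hammer from where it was at the start of the episode above 0.006 m).
It fails at once if the hand comes down low over the straight strip or the short wedge (the point between the pads within 20 mm of its middle and under 60 mm above the bench) ((horizontal distance between the grasp point and strip below 0.02 m and height (world z) of the grasp point below 0.06 m) or (horizontal distance between the grasp point and short_wedge below 0.02 m and height (world z) of the grasp point below 0.06 m)).
It also fails if it takes over 45 s, if anything falls off the work surface, if the arm or the gripper's body presses on something with over 40 N, if the wrist force passes 120 N, or if a joint passes its speed limit or range.

ROBOT

A 7-joint arm with a two-finger parallel gripper is mounted at the origin on the work surface. World frame = base frame: x ahead of the robot, y to its left, z up, the work surface at z = 0. Lengths are in m, angles in rad, forces in N, time in s.
With the tool pointing down it reaches from about 0.425 to 0.875 m from the base axis. Payload 4.7 kg.
Tool frame: the origin (TCP) lies midway between the tips of the shut fingers; the grasp point (between the pads) lies 19 mm behind it; z points along the fingers, y is the direction in which the jaws open and shut (so a half turn about z gives the same grasp; the last joint's range is limited). The gripper opens to 87 mm and grips with 3 to 60 N. Pads are 19 mm wide; open, the fingers measure 117 mm over their backs; the gripper's body (75 mm by 190 mm) begins 51 mm behind the grasp point.
Start: joints at [1.304, 0.321, -0.07, 1.45, 0.023, 1.371, -0.057], TCP at [0.18, -0.625, 0.193] pointing down, gripper open.
Joint ranges: [-2.86, 2.86], [-0.3, 2.09], [-1.38, 1.24], [0.06, 2.45], [-1.56, 4.7], [0.09, 2.05], [-2.69, 2.69]. Speed limits (rad/s): [2.57, 2.57, 3.14, 3.14, 3.14, 3.14, 3.14].

INTERFACE

Orientations are given as a rotation vector (axis times angle).
In Python, from bench import monitor, eyes, order gives the robot as it stands. The module is installed in compiled form; this text tells all that it offers.
- The arm moves only by the shell command python3 -m pendant 'ROWS' [FORCE]. ROWS is JSON, a list of rows, each a list of 3 entries, a list of its own where there are three numbers: the turn, a rotation vector about the tool's x, y, z in degrees, then the shift along the tool's x, y, z in m, then the gripper command: -1 is fully open, 1 is shut, values between are in proportion. In form: [[[rx, ry, rz], [tx, ty, tz], hand], ...]. A call has 1 to 8 rows; each row shifts and turns the commanded pose from where the row before left it, along the tool's axes as they then stand; what a row does not reach is not made up. A row lasts 1/8 s, in which the tool goes at most 62.5 mm and 10.7 degrees, less where a joint would pass 70% of its speed; a pose out of reach is approached as far as the arm can. A call is refused whole if a number of a shift passes 0.0625 or a number of a turn 10.7, either way. A call with a gripper value outside its range is refused whole. The fingers move at their own pace and stop on an object; FORCE is the grip in N (left out, the last holds). Time passes only in rows, so rows that do not move let the fingers close. It gives the time, the measured TCP pose, the force and the opening at its end, in the units of the state.
- monitor.get_state(): the state, without advancing time (a new reading comes with each control period).
- eyes.get_image(name): name is "side" or "top"; returns a dict with "color" (384x512x3 uint8, red, green, blue), "range_z" (384x512 float32, m along the optical axis (not along the pixel's ray), 0 where there is no reading), "fx", "fy", "cx", "cy" (pixels), "k1" (the pictures are not rectified: a ray, as slopes to the right and down, at radius r is drawn at 1 + k1 r^2 times it, then the intrinsics apply), "world_to_cam" (4x4, takes a point from world to camera coordinates). Camera axes: x right, y up, looking along -z (the intrinsics and any distortion apply to the point x, -y, -z); pixel columns grow to the right and rows downward; lengths in m; the calibration is good to about 2 mm. A picture is of the moment at which its call begins.
- order.close_job(): hands the job in, once; it reports no verdict.
The state is a dict: "time": time; "joint_positions": joint angles; "qd": joint speeds; "joint_torque": joint torques, N m; "position": TCP position; "tool_rot": TCP orientation; "ft_force": force on the tool from outside, world axes, zero at the start; "torque": the same for the moment, N m; "grip_width": opening from 0.0 (shut) to 1.0 (fully open).
Only numpy, scipy, OpenCV 4.12 (cv2) and the standard library are available. Lean on these libraries where they do the work, as an engineer would, in place of code of your own. Each camera call takes 0.05 s, during which the arm holds its last target.

## Working session

There is one attempt and no reset: what is moved stays moved. The work goes in short steps, Python scripts to look and compute and a shell command to move; the robot and the scene stay as the last step left them, time stands still between calls to the robot, and variables do not carry over. Pictures are saved under pics/ and viewed, and the job is handed in when it is done.

```bash
mkdir -p pics
python3 - <<'E'
from bench import monitor, eyes
import cv2,numpy as np,pickle
print(monitor.get_state())
d={}
for n in("top","side"):
    im=eyes.get_image(n); d[n]=im
    cv2.imwrite(f"pics/{n}0.png",im["color"][:,:,::-1])
    print(n,{k:im[k] for k in("fx","fy","cx","cy","k1")}); print(im["world_to_cam"])
pickle.dump(d,open("d0.pkl","wb"))
E
```

```text
{'time': 0.0, 'joint_positions': array([ 1.30408328,  0.32182209, -0.07010265,  1.45165569,  0.02261654,
        1.37081665, -0.05685697]), 'qd': array([ 5.23483846e-04,  1.51036045e-03,  7.36188843e-04,  3.53189007e-04,
       -3.86991068e-04, -1.17140061e-03, -1.23981846e-05]), 'joint_torque': array([ 8.93515025e-04, -4.91278732e+01, -4.03429773e-01, -3.12523162e+01,
       -6.38392568e-02,  4.37599292e-02,  1.78919800e-04]), 'position': array([ 0.17992345, -0.62396686,  0.19147201]), 'tool_rot': array([-3.10879755e+00, -4.39534818e-01,  5.89547710e-04]), 'ft_force': array([-0.50659719, -0.68979037,  0.31761435]), 'torque': array([ 0.01041861,  0.00261467, -0.02052594]), 'grip_width': 0.998571350935236}
top {'fx': 392.8378464849245, 'fy': 392.8378464849245, 'cx': 253.8831425025973, 'cy': 186.41416072282473, 'k1': -0.06342957527403267}
[[ 1.37444268e-01 -9.90509462e-01  2.81340980e-04 -2.17543661e-02]
 [ 9.69777432e-01  1.34625266e-01  2.03488995e-01 -5.86596811e-01]
 [-2.01595650e-01 -2.76955579e-02  9.79077193e-01 -9.47606381e-01]
 [ 0.00000000e+00  0.00000000e+00  0.00000000e+00  1.00000000e+00]]
side {'fx': 447.6448420755087, 'fy': 447.6448420755087, 'cx': 252.38836230560491, 'cy': 194.1118211006837, 'k1': 0.05564474794614895}
[[-0.82636543 -0.56293807  0.01486271  0.51086635]
 [ 0.41258913 -0.58727601  0.69633117 -0.2387927 ]
 [-0.38326281  0.5815562   0.71756672 -0.89354267]
 [ 0.          0.          0.          1.        ]]
```

View pics/top0.png

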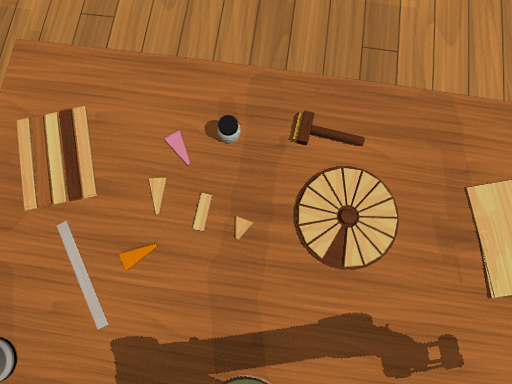

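View pics/side0.png

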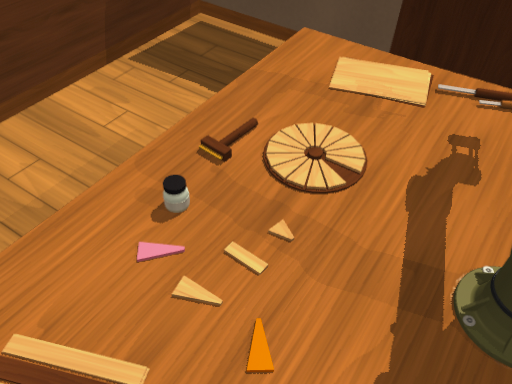

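The top view has five candidates:
- pale long wedge, about (157,195)
- strip, (202,212)
- short wedge, (243,227)
- orange wedge, (138,256)
- pink wedge, (178,147)

By the description I choose (157,195). The gap is the dark sector at about (337,246) on the sunburst, whose hub is at (348,216). Next I measure these and check a crop.

```bash
cat > h.py <<'E'
import numpy as np,cv2,pickle
def K(c): return np.array([[c["fx"],0,c["cx"]],[0,c["fy"],c["cy"]],[0,0,1]])
def dist(c): return np.array([c["k1"],0,0,0,0.])
def ray(c,uv):
    p=cv2.undistortPoints(np.float64(uv).reshape(-1,1,2),K(c),dist(c),None,None,None).reshape(-1,2)
    T=c["world_to_cam"];R=T[:3,:3]
    d=np.c_[p[:,0],-p[:,1],-np.ones(len(p))]@R
    return -R.T@T[:3,3],d
def plane(c,uv,z):
    o,d=ray(c,uv); return o+d*((z-o[2])/d[:,2])[:,None]
def pix(c,P):
    T=c["world_to_cam"];q=np.atleast_2d(P)@T[:3,:3].T+T[:3,3]
    return cv2.projectPoints(q*[1,-1,-1],np.zeros(3),np.zeros(3),K(c),dist(c))[0].reshape(-1,2)
E
python3 - <<'E'
from h import *
d=pickle.load(open("d0.pkl","rb"))
seeds={"top":{"long":(157,190),"strip":(202,212),"short":(242,227),"pink":(176,145),"orange":(136,257)},
"side":{"long":(193,290),"strip":(246,258),"short":(281,231),"pink":(155,251),"orange":(260,350)}}
for n in d:
    c=d[n]; im=c["color"]; 
    for k,s in seeds[n].items():
        col=np.median(im[s[1]-2:s[1]+3,s[0]-2:s[0]+3].reshape(-1,3),0)
        m=(np.abs(im.astype(int)-col).max(2)<38).astype(np.uint8)
        N,l,st,ce=cv2.connectedComponentsWithStats(m,connectivity=4)
        i=l[s[1],s[0]]; 
        cs,_=cv2.findContours((l==i).astype(np.uint8),cv2.RETR_EXTERNAL,cv2.CHAIN_APPROX_NONE)
        ct=max(cs,key=cv2.contourArea).reshape(-1,2)
        P=plane(c,ct,.008)[:,:2]
        (cx,cy),(w,h),a=cv2.minAreaRect(np.float32(P))
        print(n,k,col,st[i,4],"minrect",np.round([cx,cy,w,h,a],4),"centroid",plane(c,[ce[i]],.008)[0].round(4))
    # jar/hammer range
c=d["top"]
hub=plane(c,[(348,216)],.02)[0]; print("hub",hub)
hub2=plane(d["side"],[(315.5,152.5)],.02)[0]; print("hub side",hub2)
for n,box in(("top",(285,150,125,130)),("side",(255,110,120,90))):
    x,y,w,h=box; cv2.imwrite(f"pics/sun_{n}.png",cv2.resize(d[n]["color"][y:y+h,x:x+w,::-1],None,fx=5,fy=5,interpolation=cv2.INTER_NEAREST))
x,y,w,h=(110,120,160,110); cv2.imwrite("pics/wedge_top.png",cv2.resize(d["top"]["color"][y:y+h+50,x:x+w,::-1],None,fx=3.5,fy=3.5,interpolation=cv2.INTER_NEAREST))
E
```

```text
top long [208. 170. 101.] 364 minrect [0.5341 0.3185 0.0961 0.0443 7.8638] centroid [0.5456 0.3181 0.008 ]
top strip [208. 171. 101.] 391 minrect [5.08300e-01 1.87700e-01 2.91000e-02 9.94000e-02 8.64103e+01] centroid [0.5077 0.1882 0.008 ]
top short [208. 158.  95.] 226 minrect [0.4828 0.0714 0.0584 0.0425 8.3973] centroid [0.4839 0.0783 0.008 ]
top pink [209. 127. 149.] 353 minrect [ 0.6706  0.2865  0.1005  0.0447 27.6427] centroid [0.6811 0.2847 0.008 ]
top orange [210. 115.   0.] 409 minrect [3.79900e-01 3.43100e-01 4.53000e-02 1.00900e-01 4.68121e+01] centroid [0.3683 0.345  0.008 ]
side long [238. 191. 103.] 593 minrect [0.5329 0.3169 0.0996 0.0459 9.9747] centroid [0.5439 0.3187 0.008 ]
side strip [238. 202. 109.] 487 minrect [5.06800e-01 1.89500e-01 2.83000e-02 9.75000e-02 8.60273e+01] centroid [0.5054 0.1899 0.008 ]
side short [239. 184.  98.] 220 minrect [4.83500e-01 8.53000e-02 4.14000e-02 5.60000e-02 5.65036e+01] centroid [0.4828 0.0795 0.008 ]
side pink [240. 141. 161.] 467 minrect [ 0.6705  0.2814  0.0988  0.0433 34.7176] centroid [0.6808 0.2867 0.008 ]
side orange [240. 134.   0.] 827 minrect [ 0.3742  0.3347  0.0464  0.0987 34.6572] centroid [0.3664 0.3467 0.008 ]
hub [ 0.54746447 -0.19684685  0.02      ]
hub side [ 0.54396239 -0.19009955  0.02      ]
```

View pics/wedge_top.png

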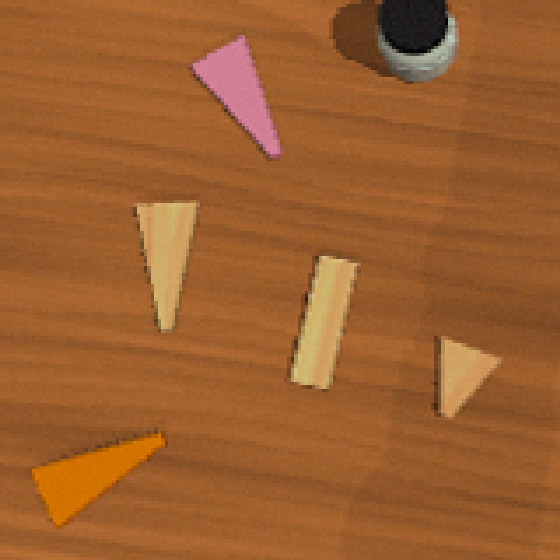

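View pics/sun_top.png

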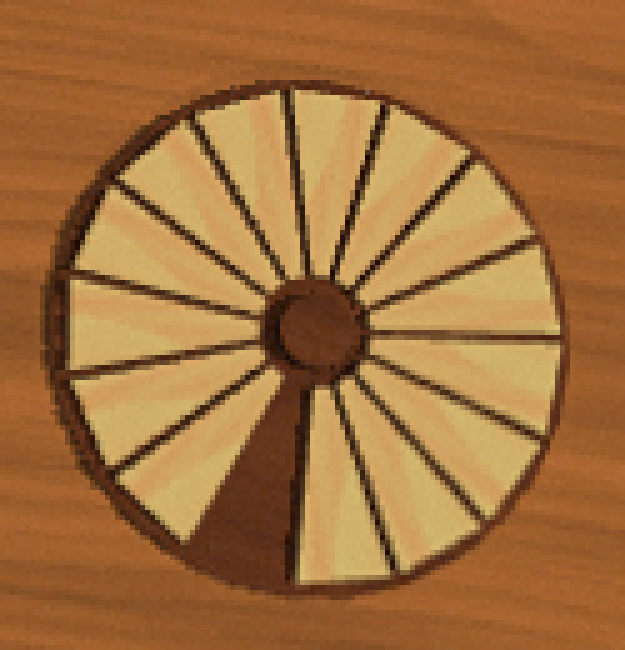

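View pics/sun_side.png

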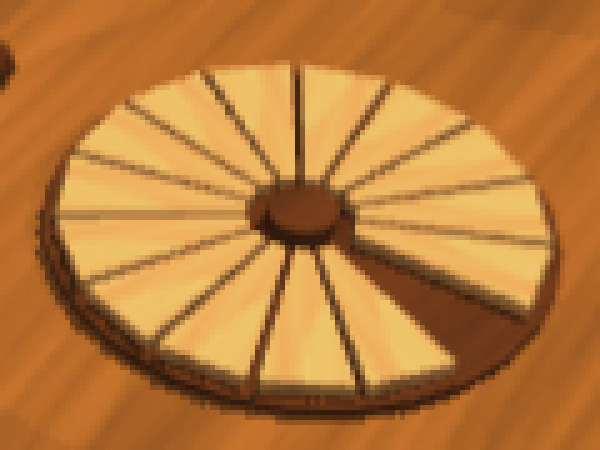

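The crops confirm the choice: the pale long wedge is at full-frame (157,195), clearly tapered and longer than the short one. The gap lies between the petal edges with outer corners (322.6,259) and (345,266) in the top view. In the side view those corners are (346,182) and (360,172). Next I work out the gap.

Run:
```python
from h import *
d=pickle.load(open("d0.pkl","rb"))
for n,hub,a,b in(("top",(349.4,216.4),(322.6,259),(345,266.4)),("side",(315.6,152.6),(346,182.4),(360.4,172.4))):
    c=d[n]; H=plane(c,[hub],.02)[0]; A,B=plane(c,[a,b],.016)
    m=(A+B)/2-H; m[2]=0; L=np.hypot(*m[:2]); g=H+m/L*.085
    print(n,"hub",H.round(4),"corners",A.round(4),B.round(4),"sep",np.linalg.norm(A-B).round(4),"L",L.round(4),"az",np.degrees(np.arctan2(m[1],m[0])).round(1),"gap",g.round(4))
    # disc contour check: pale mask -> min enclosing circle at z=.016
    im=c["color"].astype(int); pale=((im[:,:,1]>125)&(im[:,:,2]>60)).astype(np.uint8)
    pale=cv2.morphologyEx(pale,cv2.MORPH_CLOSE,np.ones((3,3)))
    u=np.round(hub).astype(int); mk=np.zeros_like(pale); r=56; mk[u[1]-r:u[1]+r,u[0]-r:u[0]+r]=1
    N,l,st,ce=cv2.connectedComponentsWithStats(pale*mk); i=1+np.argmax(st[1:,4])
    v,uu=np.where(l==i); P=plane(c,np.c_[uu,v],.016)[:,:2]
    print(cv2.minEnclosingCircle(np.float32(P)))
G=np.array([[.505,-.27,.008]])
T=cv2.Rodrigues(np.array([-3.10879755e+00,-4.39534818e-01,5.89547710e-04]))[0]; print(T.round(3))
# obstacles heights from range
for n in d:
    c=d[n];v,u=np.mgrid[0:384,0:512];uv=np.c_[u.ravel(),v.ravel()]
    o,r=ray(c,uv);P=o+r*c["range_z"].ravel()[:,None]
    ok=(c["range_z"].ravel()>0)&(P[:,2]>.025)&(P[:,0]>.2)&(P[:,0]<.95)&(abs(P[:,1])<.7)
    Q=P[ok]; N,l=cv2.connectedComponents(ok.reshape(384,512).astype(np.uint8)); l=l.ravel()[ok]
    for i in range(1,N):
        q=Q[l==i]
        if len(q)>10: print(n,len(q),q.min(0).round(3),q.max(0).round(3))
```

```text
top hub [ 0.5469 -0.2006  0.02  ] corners [ 0.4273 -0.1425  0.016 ] [ 0.4162 -0.2022  0.016 ] sep 0.0607 L 0.1283 az 167.3 gap [ 0.464  -0.1819  0.02  ]
((0.5490449070930481, -0.19583779573440552), 0.13202406466007233)
side hub [ 0.5435 -0.1899  0.02  ] corners [ 0.4277 -0.1372  0.016 ] [ 0.4138 -0.1917  0.016 ] sep 0.0563 L 0.1254 az 168.3 gap [ 0.4603 -0.1726  0.02  ]
((0.5496939420700073, -0.19519799947738647), 0.13288970291614532)
[[ 0.961  0.277 -0.001]
 [ 0.277 -0.961  0.002]
 [-0.    -0.002 -1.   ]]
top 590 [ 0.731 -0.221  0.025] [ 0.824 -0.038  0.037]
top 477 [0.706 0.121 0.025] [0.763 0.181 0.081]
side 250 [ 0.728 -0.075  0.025] [ 0.821 -0.035  0.032]
side 673 [0.704 0.125 0.025] [0.76  0.182 0.078]
```

Fused estimates:
- **Long wedge middle:** (0.534, 0.318).
- **Gap:** sunburst centre about (0.548, −0.196), azimuth about 168°, so the gap's middle is about (0.465, −0.178).

The two gap views agree to within about 1 cm. I will travel high, shutting the fingers on the way.

```bash
python3 -m pendant '[[[0,0,0],[0.03,-0.01,-0.005],1],[[0,0,0],[0.05,-0.013,-0.005],1],[[0,0,0],[0.055,-0.013,-0.005],1],[[0,0,0],[0.055,-0.013,-0.005],1],[[0,0,0],[0.055,-0.013,0],1],[[0,0,0],[0.055,-0.013,0],1],[[0,0,0],[0.055,-0.013,0],1],[[0,0,0],[0.04,-0.013,0],1]]'; python3 -c "
from bench import monitor
s=monitor.get_state();print(s['joint_positions'].round(3))"
```

```text
time: 1.1
position: [0.5338, -0.4157, 0.2118]
tool_rot: [-3.109, -0.443, -0.0]
ft_force: [-0.2, 0.3, -0.2]
grip_width: 0.173
[ 0.821  0.384 -0.27   1.34   0.1    1.432 -0.732]
```

```bash
python3 -m pendant '[[[0,0,0],[0.015,-0.053,0],1],[[0,0,0],[0.015,-0.053,0],1],[[0,0,0],[0.015,-0.053,0],1],[[0,0,0],[0.015,-0.053,0],1],[[0,0,0],[0.015,-0.053,0],1],[[0,0,0],[0.015,-0.053,0],1],[[0,0,0],[0.015,-0.053,0],1],[[0,0,0],[0.015,-0.053,0],1]]'; python3 -c "
from bench import monitor
s=monitor.get_state();print(s['joint_positions'].round(3))"
```

```text
time: 2.1
position: [0.5289, 0.0242, 0.2123]
tool_rot: [3.11, 0.439, -0.001]
ft_force: [0.4, -0.2, 0.3]
grip_width: 0.003
[ 0.434  0.085 -0.558  1.703  0.046  1.367 -1.422]
```

```bash
python3 -m pendant '[[[0,0,0],[0.015,-0.053,0],1],[[0,0,0],[0.015,-0.053,0],1],[[0,0,0],[0.015,-0.053,0],1],[[0,0,0],[0.015,-0.053,0],1],[[0,0,0],[0.012,-0.04,0],1],[[0,0,0],[0,0,0],1]]'; python3 -c "
from bench import monitor
s=monitor.get_state();print(s['joint_positions'].round(3))"
```

```text
time: 2.85
position: [0.5266, 0.2893, 0.2119]
tool_rot: [-3.107, -0.451, 0.003]
ft_force: [0.3, 0.4, -0.4]
grip_width: 0.009
[ 0.065  0.284 -0.74   1.53   0.19   1.403 -1.97 ]
```

```bash
python3 -m pendant '[[[0,0,0],[0.015,-0.0255,0],1],[[0,0,0],[0,0,0.025],1],[[0,0,0],[0,0,0.03],1],[[0,0,0],[0,0,0.03],1],[[0,0,0],[0,0,0.02],1],[[0,0,0],[0,0,0],1],[[0,0,0],[0,0,0],1]]'
python3 - <<'E'
from bench import monitor,eyes
import cv2
from h import *
s=monitor.get_state();R=cv2.Rodrigues(s["tool_rot"])[0];p=s["position"];print(p,R[:,2])
for n in("top","side"):
    c=eyes.get_image(n);im=c["color"][:,:,::-1].copy()
    for q,col in((p,(255,0,0)),([.534,.318,.008],(0,0,255))):
        u=pix(c,q)[0];print(n,u); cv2.circle(im,tuple(int(x) for x in u.round()),2,col,1)
    u=pix(c,[.534,.318,.008])[0].astype(int);x,y=max(u[0]-90,0),max(u[1]-70,0)
    cv2.imwrite(f"pics/p1_{n}.png",cv2.resize(im[y:y+140,x:x+180],None,fx=4,fy=4,interpolation=cv2.INTER_NEAREST))
E
```

```text
time: 3.72
position: [0.5369, 0.3136, 0.1087]
tool_rot: [-3.11, -0.439, -0.002]
ft_force: [-0.7, -0.4, -0.4]
grip_width: 0.008
[0.5368669  0.31356092 0.10865112] [ 1.45761226e-03  7.20996012e-04 -9.99998678e-01]
top [148.37976144 187.08054883]
top [156.33068274 195.41482135]
side [194.80939344 261.36610261]
side [198.28265784 292.93678441]
```

View pics/p1_side.png

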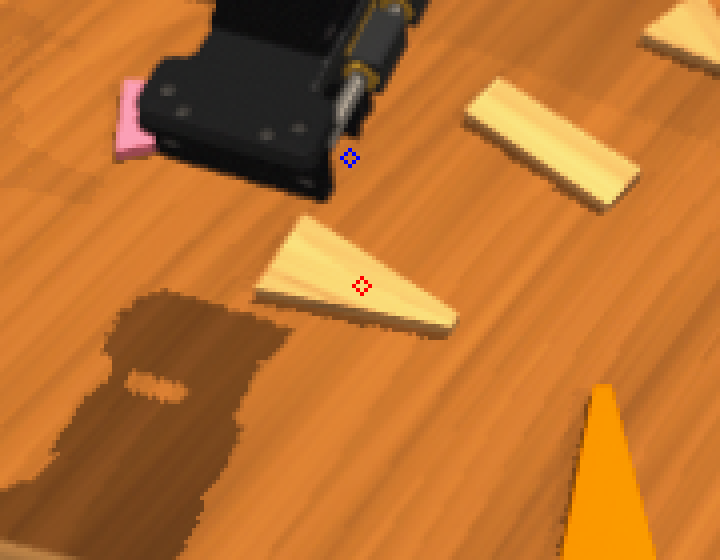

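View pics/p1_top.png

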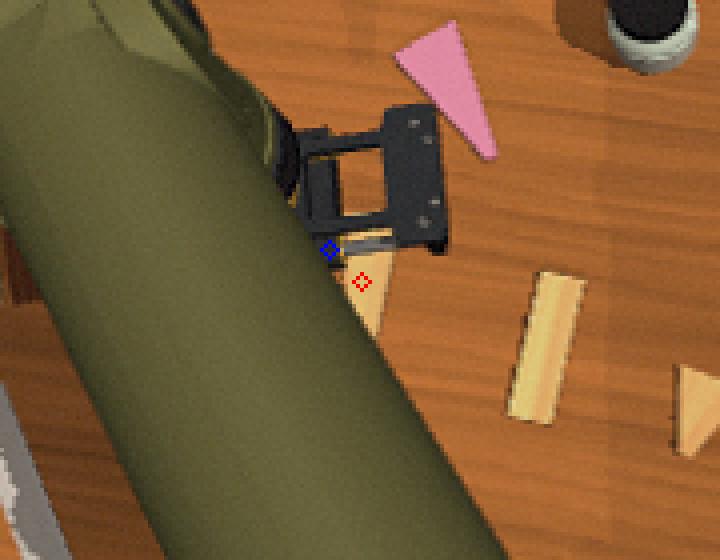

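The side view shows a black block reaching lower in the picture than the fingertip. Before going lower I check its height with the range data.

Run:
```python
from bench import monitor,eyes
from h import *
d={}
for n in("top","side"):
    c=eyes.get_image(n);d[n]=c
    print(n,"cam",ray(c,[(0,0)])[0].round(3))
    v,u=np.mgrid[0:384,0:512];uv=np.c_[u.ravel(),v.ravel()]
    o,r=ray(c,uv);P=o+r*c["range_z"].ravel()[:,None]
    ok=(c["range_z"].ravel()>0)&(P[:,2]>.03)&(P[:,2]<.40)&(np.hypot(P[:,0]-.537,P[:,1]-.314)<.18)
    Q=P[ok]
    for a in np.arange(.03,.36,.02):
        q=Q[(Q[:,2]>=a)&(Q[:,2]<a+.02)]
        if len(q)>2: print(round(a,2),len(q),q.min(0).round(3),q.max(0).round(3))
pickle.dump(d,open("d1.pkl","wb"))
```

```text
top cam [0.381 0.031 1.047]
0.21 100 [0.508 0.219 0.212] [0.583 0.292 0.23 ]
0.23 279 [0.51  0.212 0.23 ] [0.595 0.308 0.25 ]
0.25 646 [0.52  0.212 0.25 ] [0.597 0.3   0.257]
0.31 77 [0.525 0.276 0.311] [0.568 0.292 0.323]
0.33 38 [0.528 0.275 0.336] [0.567 0.29  0.347]
0.35 80 [0.53  0.275 0.351] [0.573 0.3   0.37 ]
side cam [0.178 0.667 0.8  ]
0.13 31 [0.523 0.303 0.136] [0.53  0.321 0.15 ]
0.15 18 [0.523 0.305 0.15 ] [0.535 0.324 0.17 ]
0.17 11 [0.524 0.323 0.172] [0.534 0.326 0.184]
0.19 28 [0.479 0.228 0.204] [0.546 0.407 0.21 ]
0.21 633 [0.477 0.22  0.21 ] [0.563 0.408 0.23 ]
0.23 1087 [0.475 0.214 0.23 ] [0.562 0.415 0.25 ]
0.25 1378 [0.476 0.215 0.25 ] [0.563 0.413 0.27 ]
0.27 256 [0.501 0.298 0.27 ] [0.544 0.368 0.29 ]
0.29 874 [0.488 0.29  0.29 ] [0.567 0.371 0.31 ]
0.31 559 [0.493 0.283 0.31 ] [0.564 0.37  0.33 ]
0.33 357 [0.498 0.29  0.331] [0.56  0.352 0.35 ]
0.35 582 [0.498 0.283 0.35 ] [0.565 0.352 0.37 ]
```

The block is the gripper body, lowest at about z = 0.20, well clear. Now I descend and hold.

```bash
python3 -m pendant '[[[0,0,0],[-0.001,-0.004,0.02],1],[[0,0,0],[0,0,0.02],1],[[0,0,0],[0,0,0.015],1],[[0,0,0],[0,0,0.01],1],[[0,0,0],[0,0,0],1],[[0,0,0],[0,0,0],1],[[0,0,0],[0,0,0],1],[[0,0,0],[0,0,0],1]]'; python3 -m pendant '[[[0,0,0],[0,0,0],1],[[0,0,0],[0,0,0],1],[[0,0,0],[0,0,0],1],[[0,0,0],[0,0,0],1],[[0,0,0],[0,0,0],1],[[0,0,0],[0,0,0],1],[[0,0,0],[0,0,0],1],[[0,0,0],[0,0,0],1]]'
python3 - <<'E'
from bench import monitor,eyes
from h import *
s=monitor.get_state();p=s["position"];print(p)
c=eyes.get_image("side");im=c["color"][:,:,::-1].copy()
u=pix(c,p)[0]
cv2.circle(im,tuple(int(x) for x in u.round()),2,(255,0,0),1)
cv2.imwrite("pics/p2_side.png",cv2.resize(im[200:340,100:300],None,fx=4,fy=4,interpolation=cv2.INTER_NEAREST))
E
```

```text
time: 4.92
position: [0.5344, 0.3171, 0.043]
tool_rot: [-3.111, -0.44, -0.001]
ft_force: [-0.3, 0.5, 0.7]
grip_width: 0.004
time: 5.92
position: [0.534, 0.3169, 0.0425]
tool_rot: [3.111, 0.44, -0.0]
ft_force: [0.4, 0.2, -0.2]
grip_width: 0.006
[0.53403612 0.31691978 0.04250726]
```

View pics/p2_side.png

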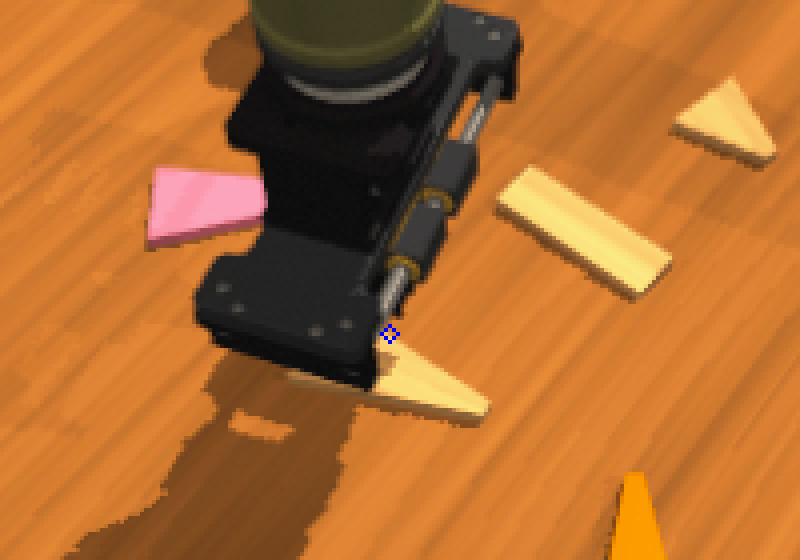

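```bash
python3 -m pendant '[[[0,0,0],[0,0,0],1],[[0,0,0],[0,0,0],1],[[0,0,0],[0,0,0],1],[[0,0,0],[0,0,0],1],[[0,0,0],[0,0,0],1],[[0,0,0],[0,0,0],1],[[0,0,0],[0,0,0],1],[[0,0,0],[0,0,0],1]]'; python3 -m pendant '[[[0,0,0],[0,0,0],1],[[0,0,0],[0,0,0],1],[[0,0,0],[0,0,0],1],[[0,0,0],[0,0,0],1],[[0,0,0],[0,0,0],1],[[0,0,0],[0,0,0],1],[[0,0,0],[0,0,0],1],[[0,0,0],[0,0,0],1]]'
```

```text
time: 6.98
position: [0.5341, 0.3169, 0.0425]
tool_rot: [3.111, 0.44, -0.0]
ft_force: [0.6, 0.1, -0.2]
grip_width: 0.005
time: 7.98
position: [0.5341, 0.3169, 0.0425]
tool_rot: [3.111, 0.44, -0.0]
ft_force: [0.2, -0.5, -0.1]
grip_width: 0.004
```

The picture shows the tip at crop (390,333) hovering over the long piece, which has not moved. The hold lasted over 3 s. Now I lift and travel.

```bash
python3 -m pendant '[[[0,0,0],[0,0,-0.025],1],[[0,0,0],[0,0,-0.045],1],[[0,0,0],[0,0,-0.05],1],[[0,0,0],[0,0,-0.04],1],[[0,0,0],[0,0,-0.01],1],[[0,0,0],[0,0,0],1]]'; python3 -m pendant '[[[0,0,0],[-0.01,0.023,0],1],[[0,0,0],[-0.02,0.045,0],1],[[0,0,0],[-0.02,0.045,0],1],[[0,0,0],[-0.02,0.045,0],1],[[0,0,0],[-0.02,0.045,0],1],[[0,0,0],[-0.02,0.045,0],1],[[0,0,0],[-0.02,0.045,0],1]]'; python3 -m pendant '[[[0,0,0],[-0.02,0.045,0],1],[[0,0,0],[-0.02,0.045,0],1],[[0,0,0],[-0.02,0.045,0],1],[[0,0,0],[-0.01,0.023,0],1],[[0,0,0],[0,0,0],1],[[0,0,0],[0,0,0],1]]'
```

```text
time: 8.72
position: [0.5341, 0.3169, 0.2125]
tool_rot: [3.111, 0.44, 0.001]
ft_force: [-0.9, -0.3, 0.7]
grip_width: 0.006
time: 9.6
position: [0.4887, -0.0026, 0.2104]
tool_rot: [-3.11, -0.439, 0.005]
ft_force: [0.7, -0.5, 0.2]
grip_width: 0.004
time: 10.35
position: [0.4666, -0.1703, 0.2113]
tool_rot: [-3.109, -0.441, 0.002]
ft_force: [-0.2, 0.3, -0.3]
grip_width: 0.002
```

```bash
python3 -m pendant '[[[0,0,0],[-0.004,0.007,0.02],1],[[0,0,0],[0,0,0.03],1],[[0,0,0],[0,0,0.03],1],[[0,0,0],[0,0,0.02],1],[[0,0,0],[0,0,0],1],[[0,0,0],[0,0,0],1]]'
python3 - <<'E'
from bench import monitor,eyes
from h import *
s=monitor.get_state();p=s["position"];print(p)
for n in("top","side"):
    c=eyes.get_image(n);im=c["color"][:,:,::-1].copy()
    for q,col in((p,(255,0,0)),([.465,-.178,.008],(0,0,255))):
        u=pix(c,q)[0];print(n,u.round(1));cv2.circle(im,tuple(int(x) for x in u.round()),1,col,1)
    x,y=max(int(u[0])-90,0),max(int(u[1])-80,0)
    cv2.imwrite(f"pics/p3_{n}.png",cv2.resize(im[y:y+140,x:x+180],None,fx=4,fy=4,interpolation=cv2.INTER_NEAREST))
E
```

```text
time: 11.1
position: [0.4658, -0.1789, 0.1133]
tool_rot: [3.11, 0.442, 0.002]
ft_force: [-0.1, -0.5, -1.6]
grip_width: 0.009
[ 0.4657581  -0.17893695  0.11332761]
top [346.6 243.8]
top [337.  246.5]
side [346.1 137.8]
side [339.4 169.9]
```

View pics/p3_top.png

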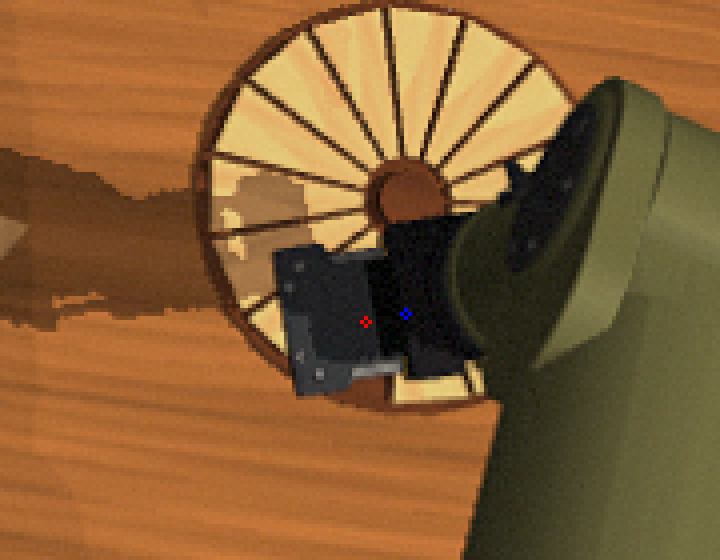

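View pics/p3_side.png

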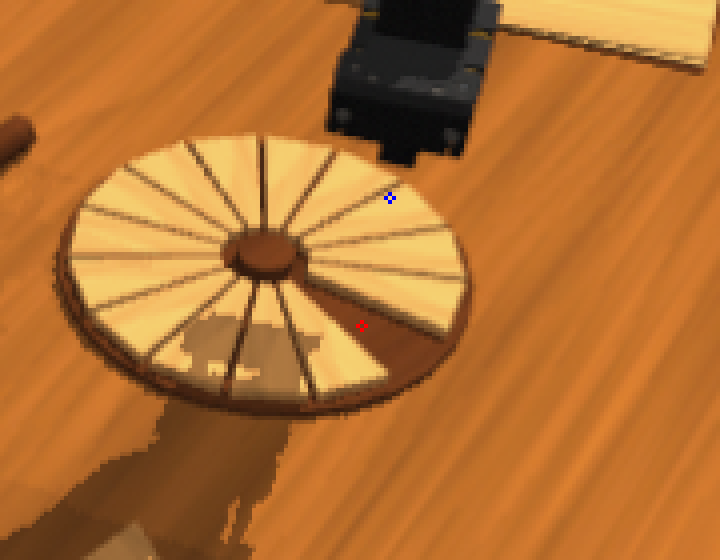

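The fingertip seen in the side view, crop (400,163), lies some 8 px above the projected TCP (390,197). I check with range data before going lower. The red mark sits in the middle of the gap.

Run:
```python
from bench import monitor,eyes
from h import *
c=eyes.get_image("side");p=monitor.get_state()["position"];print(p)
x,y=320,100
cv2.imwrite("pics/p4_side.png",cv2.resize(c["color"][y:y+50,x:x+60,::-1],None,fx=12,fy=12,interpolation=cv2.INTER_NEAREST))
for z in(0,.02,.04,.06,.08):
    print(z,pix(c,p+[0,0,z])[0].round(1))
for v in range(118,140,2):
    u=np.arange(340,358,2);o,r=ray(c,np.c_[u,np.full(len(u),v)]);P=o+r*c["range_z"][v,u][:,None]
    print(v,P[:,2].round(3))
```

```text
[ 0.46581101 -0.17969223  0.11364865]
0 [346.2 137.5]
0.02 [347.6 130.9]
0.04 [349.1 124.2]
0.06 [350.5 117.3]
0.08 [352.1 110.1]
118 [0.227 0.228 0.229 0.23  0.232 0.233 0.238 0.237 0.241]
120 [0.222 0.224 0.226 0.224 0.224 0.227 0.227 0.229 0.229]
122 [0.217 0.218 0.219 0.219 0.22  0.224 0.223 0.223 0.226]
124 [-0.005 -0.001  0.213  0.215  0.215  0.216  0.219  0.218  0.218]
126 [ 0.002 -0.001  0.15   0.152  0.154  0.156  0.156  0.214  0.214]
128 [-0.    -0.     0.146  0.146  0.148  0.148  0.151 -0.001 -0.003]
130 [ 0.014  0.014 -0.002  0.001 -0.001 -0.002 -0.003  0.001  0.001]
132 [ 0.018  0.016  0.017  0.012 -0.    -0.002 -0.002 -0.001  0.001]
134 [ 0.016  0.016  0.017  0.017  0.008 -0.002  0.002 -0.002 -0.002]
136 [ 0.015  0.018  0.013  0.017  0.016  0.016  0.002 -0.    -0.001]
138 [0.013 0.014 0.016 0.014 0.018 0.016 0.017 0.01  0.001]
```

View pics/p4_side.png

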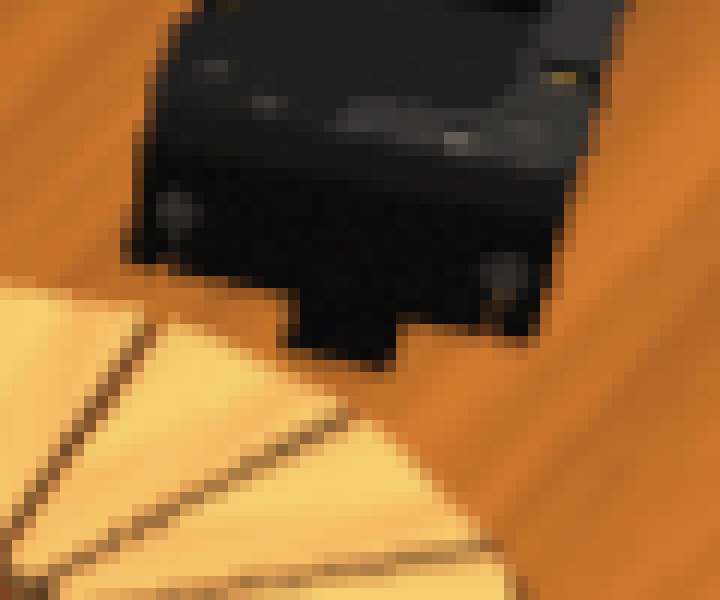

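Range data put the visible fingertips about 25 mm higher than the reported TCP, and the gripper body by the same amount; bench (0) and petals (0.016) read correctly. I will choose a height that suits either reading: reported TCP z ≈ 0.036. That puts the grasp point 47 or 73 mm above the disc, inside the window both ways. The first hold (53 or 80 mm) also lay inside it both ways.

```bash
python3 -m pendant '[[[0,0,0],[0,-0.001,0.02],1],[[0,0,0],[0,0,0.02],1],[[0,0,0],[0,0,0.015],1],[[0,0,0],[0,0,0.012],1],[[0,0,0],[0,0,0.01],1],[[0,0,0],[0,0,0],1],[[0,0,0],[0,0,0],1],[[0,0,0],[0,0,0],1]]'
python3 - <<'E'
from bench import monitor,eyes
from h import *
s=monitor.get_state();p=s["position"];print(p)
for n in("side","top"):
    c=eyes.get_image(n);im=c["color"][:,:,::-1].copy()
    if n=="side":
        v,u=np.mgrid[0:384,0:512];uv=np.c_[u.ravel(),v.ravel()];o,r=ray(c,uv);P=o+r*c["range_z"].ravel()[:,None]
        q=P[(P[:,2]>.028)&(P[:,2]<.115)&(np.hypot(P[:,0]-p[0],P[:,1]-p[1])<.06)]
        print(len(q),q.min(0),q.max(0),np.median(q,0))
    for w,col in((p,(255,0,0)),([.465,-.178,.008],(0,0,255))):
        u=pix(c,w)[0];cv2.circle(im,tuple(int(x) for x in u.round()),1,col,1)
    x,y=max(int(u[0])-90,0),max(int(u[1])-80,0)
    cv2.imwrite(f"pics/p5_{n}.png",cv2.resize(im[y:y+140,x:x+180],None,fx=4,fy=4,interpolation=cv2.INTER_NEAREST))
E
```

```text
time: 12.25
position: [0.4652, -0.1789, 0.0361]
tool_rot: [3.11, 0.44, 0.001]
ft_force: [1.1, -0.6, 0.5]
grip_width: 0.004
[ 0.46519696 -0.17891505  0.03609212]
19 [ 0.453508   -0.17310013  0.06431915] [ 0.47329639 -0.16567297  0.0739661 ] [ 0.46152142 -0.16985584  0.06817658]
```

View pics/p5_side.png

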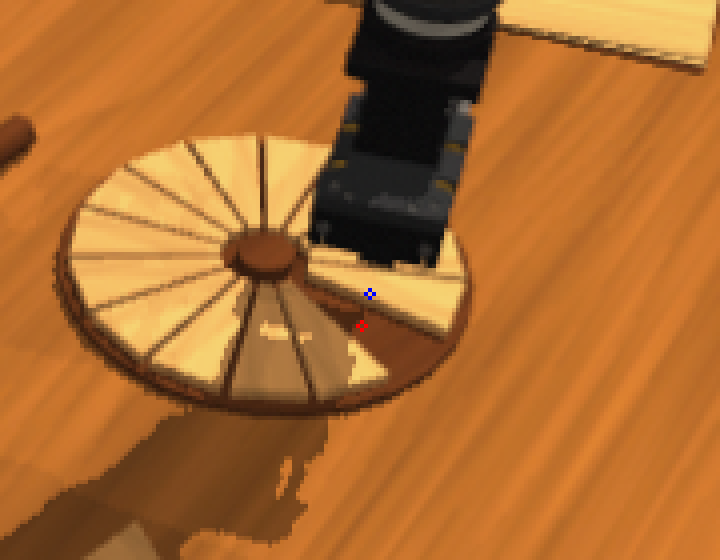

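```bash
python3 -m pendant '[[[0,0,0],[0,0,0],1],[[0,0,0],[0,0,0],1],[[0,0,0],[0,0,0],1],[[0,0,0],[0,0,0],1],[[0,0,0],[0,0,0],1],[[0,0,0],[0,0,0],1],[[0,0,0],[0,0,0],1],[[0,0,0],[0,0,0],1]]'; python3 -m pendant '[[[0,0,0],[0,0,0],1],[[0,0,0],[0,0,0],1],[[0,0,0],[0,0,0],1],[[0,0,0],[0,0,0],1],[[0,0,0],[0,0,0],1],[[0,0,0],[0,0,0],1],[[0,0,0],[0,0,0],1],[[0,0,0],[0,0,0],1]]';python3 -m pendant '[[[0,0,0],[0,0,0],1],[[0,0,0],[0,0,0],1],[[0,0,0],[0,0,0],1],[[0,0,0],[0,0,0],1],[[0,0,0],[0,0,0],1],[[0,0,0],[0,0,0],1],[[0,0,0],[0,0,0],1],[[0,0,0],[0,0,0],1]]'
python3 - <<'E'
from bench import eyes
from h import *
d=pickle.load(open("d0.pkl","rb"));c=eyes.get_image("side")
a=d["side"]["color"].astype(int);b=c["color"].astype(int)
for n,(x0,x1,y0,y1) in dict(long=(165,230,270,312),strip=(218,275,236,278),short=(262,300,215,246),jar=(158,195,170,218),hammer=(192,262,112,165)).items():
    print(n,np.abs(a-b)[y0:y1,x0:x1].max(2).mean().round(2),(np.abs(a-b)[y0:y1,x0:x1].max(2)>40).sum())
E
```

```text
time: 13.35
position: [0.4647, -0.1787, 0.0355]
tool_rot: [3.111, 0.44, 0.0]
ft_force: [-0.1, -0.6, 0.6]
grip_width: 0.007
time: 14.35
position: [0.4647, -0.1787, 0.0355]
tool_rot: [3.111, 0.44, -0.0]
ft_force: [0.3, -0.3, 0.4]
grip_width: 0.003
time: 15.35
position: [0.4647, -0.1787, 0.0355]
tool_rot: [3.111, 0.44, -0.0]
ft_force: [-0.1, 0.2, 0.1]
grip_width: 0.004
long 12.84 0
strip 35.53 932
short 60.94 991
jar 8.75 0
hammer 13.67 0
```

The changes at the strip and short wedge are probably the arm's shadow. I check that.

Run:
```python
from bench import eyes
import cv2
cv2.imwrite("pics/p6_side.png",eyes.get_image("side")["color"][:,:,::-1])
```

```text
(no output)
```

View pics/p6_side.png

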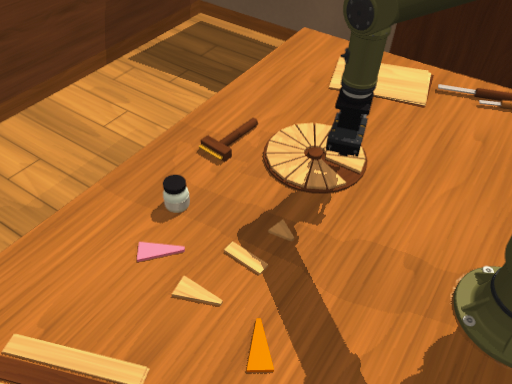

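The picture confirms it: the strip (246,258) and the short wedge (282,230) lie in the arm's shadow at their original pixels, and everything else is unmoved. Handing in.

```bash
python3 -c "
from bench import order;print(order.close_job())"
```

```text
the job is handed in; nothing more can be done
None
```

I pointed at the pale long wedge, lifted clear, and then pointed at the gap in the sunburst. The job was handed in at about 15.5 s with the arm still pointing at the gap.

- **Long wedge:** the reported fingertips were at (0.534, 0.317, 0.0425), about 2 mm or less from the measured middle, and held for about 3 s.
- **Lift:** I then raised the fingertips to 0.21 m before moving across.
- **Gap:** the fingertips were at (0.465, −0.179, 0.0355), aimed at my estimate of (0.465, −0.178), and held for over 3 s.
- **Nothing shifted:** force readings stayed at noise level. In the last side image all five loose things were at their original pixels; only the arm's shadow had moved, over the strip and short wedge.

Two checks disagreed:
- **Gap position:** the top and side views differed by up to 1 cm on the gap's middle. I combined them with a circle fit of the petals.
- **Fingertip height:** the side camera's range data put the fingertips about 25 mm higher than the reported position. I left this unresolved. On either reading both holds stay within the allowed 22–88 mm: about 54 or 80 mm over the wedge, and 47 or 73 mm over the gap. If the camera is right, the fingertips pointed from about 4.5 to 6 cm above the pieces rather than 3 cm.

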